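# Angle a cut length of strut past the keeper post into its bay

## Robot

A 6-joint arm with a two-finger parallel gripper is mounted at the origin on the work surface. World frame = base frame: x ahead of the robot, y to its left, z up, the work surface at z = 0. Lengths are in mm, angles in rad, forces in N, time in s.
With the tool pointing down it reaches from about 275 to 1000 mm from the base axis. Payload 8.4 kg.
Tool frame: the origin (TCP) lies midway between the tips of the shut fingers; the grasp point (between the pads) lies 19 mm behind it; z points along the fingers, y is the direction in which the jaws open and shut (so a half turn about z gives the same grasp; the last joint's range is limited). The gripper opens to 85 mm and grips with 20 to 120 N. Pads are 22 mm wide; open, the fingers measure 114 mm over their backs; the gripper's body (76 mm by 85 mm) begins 54 mm behind the grasp point. The pads swing forward as they close: fully open they stand 13 mm farther back than shut.
Start: joints at [-1.193, 0.353, 1.633, -0, 1.155, -0.002], TCP at [231.708, -580.465, 231.281] pointing down, gripper open.
Joint ranges: [-2.63, 2.63], [-0.92, 2.1], [0.06, 2.66], [-1.3, 4.44], [0, 2.69], [-3.02, 3.02]. Speed limits (rad/s): [2.22, 2.22, 2.79, 3.14, 3.14, 3.14].

## Interface

Orientations are given as [roll, pitch, yaw] about the fixed x, y, z axes, in that order (R = Rz(yaw) Ry(pitch) Rx(roll)).
In Python, from rig import * gives the robot as it stands.
- The arm moves only by the tool play_rows, never from a script. Its argument "moves" is a list of rows, each a list of 3 entries, a list of its own where there are three numbers: the shift along the tool's x, y, z in m, then the turn, a rotation vector about the tool's x, y, z in rad, then the opening in per cent of the stroke, from 0 (shut) to 100 (fully open). In form: [[[x, y, z], [rx, ry, rz], fingers], ...]. A call has 1 to 20 rows; each row shifts and turns the commanded pose from where the row before left it, along the tool's axes as they then stand; what a row does not reach is not made up. A row lasts 1/10 s, in which the tool goes at most 50 mm and 8.59 degrees, less where a joint would pass 70% of its speed; a pose out of reach is approached as far as the arm can. A call is refused whole if a number of a shift passes 0.05 or a number of a turn 0.15, either way. A call with a gripper value outside its range is refused whole. The fingers move at their own pace and stop on an object; "squeeze" is the grip in N (left out, the last holds). Time passes only in rows, so rows that do not move let the fingers close. It gives the time, the measured TCP pose, the force and the opening at its end, in the units of the state.
- sense(): the state, without advancing time (a new reading comes with each control period).
- grab_frame(name): name is "scene" or "top" or "wrist"; returns a dict with "pixels" (400x640x3 uint8, red, green, blue), "intrinsics" (3x3 intrinsics, pixels), "R" (3x3) and "t" (3): a world point X has camera coordinates R X + t. Camera axes: x right, y down, z forward; pixel columns grow to the right and rows downward; lengths in mm; the calibration is good to about 2 mm. A picture is of the moment at which its call begins. There is no depth.
- sign_off(): hands the job in, once; it reports no verdict.
The state is a dict: "clock": time; "qpos": joint angles; "qvel": joint speeds; "joint_efforts": joint torques, N m; "eef_pos": TCP position; "tcp_rot": TCP orientation; "contact_force": force on the tool from outside, world axes, zero at the start; "wrist_torque": the same for the moment, N m; "opening": opening from 0.0 (shut) to 1.0 (fully open).
Only numpy, scipy, OpenCV 4.12 (cv2) and the standard library are available. Lean on these libraries where they do the work, as an engineer would, in place of code of your own. Each camera call takes 0.05 s, during which the arm holds its last target. There are 200 camera calls.

## Task

Put the cut length of slotted strut away in the steel bay on the counter by pushing it gently with the fingertips only, never gripping or lifting it. Push it about until one end slips in behind the yellow keeper post, then swing the other end in, so that it finishes lying flat along the back plate of the bay with both ends against it. Leave the covers, strain relief, plug and lug where they are.

Things in the scene. Friction and masses are not known exactly. Their poses are not given: they have to be found in the camera images.
- strut: loose galvanised strut channel lying flat, slotted back up, about 0.34 kg; 260 mm long along its y, 41 mm wide along x, 21 mm high, behaves as a solid bar. Origin at the centre of its underside, z up. It starts in front of the bay (robot's side), roughly parallel to it, its +y end on the robot's left
- strut_left_end (a point): centre of the strut's +y end face, half-way up (10.5 mm above its underside, 130 mm from its middle)
- strut_right_end (a point): centre of the strut's -y end face, half-way up (10.5 mm above its underside, 130 mm from its middle)
- bay: fixed steel bay, open towards the robot, no floor plate. Origin on the counter at the middle of its mouth; x points into the bay, y along it to the robot's left. End plates at y = -155 and +155 mm (inner faces), 40 mm high, 5 mm thick, x = 0 to 94 mm; back plate's inner face at x = 94 mm, 45 mm high, 5 mm thick. Low feet 26 mm wide with bolt heads 8 mm high run outside the plates
- post: fixed yellow keeper post, 27 mm in diameter, 49 mm high, in one of two sockets in the bay's mouth line: x = 0 and y = -90 or +90 mm in the bay's frame. Origin at its foot, axes as the bay's. It leaves 80.5 mm to the back plate and 231.5 mm to the farther end plate, too little for the strut to go straight in
- socket_plug: flush grey plug that closes the other socket (40 mm across with its steel ring, 1 mm high, nothing catches on it). Origin at its centre on the counter
- covers: bystander: stack of five round steel blank covers, 102 mm across, 12.5 mm high, to the right of the bay. Origin at the centre of its underside
- strain_relief: bystander: yellow plastic strain relief standing on its thread, 33 mm across, 50 mm high. Origin at the centre of its underside
- pvc_plug: bystander: grey PVC plug standing on its rim, 39 mm across, 30 mm high. Origin at the centre of its underside
- brass_lug: bystander: brass cable lug lying on the counter, 64 mm long along x, 22 mm wide, 17 mm high. Origin on its underside, at its middle
Not all that is in view belongs to the job. Leave any pink or turquoise look-alike of the post alone.

How it is judged:
By the outcome, as a careful person would: the job done as asked, in the order asked, and still so for the second after the job is handed in, with the robot touching nothing.
It also fails if it takes over 72 s, if anything falls off the work surface, if the arm or the gripper's body presses on something with over 40 N, if the wrist force passes 120 N, or if a joint passes its speed limit or range.

## Working session

There is one attempt and no reset: what is moved stays moved. The work goes in short steps, Python scripts to look and compute and a tool call to move; the robot and the scene stay as the last step left them, time stands still between calls to the robot, and variables do not carry over. Pictures are saved under pics/ and viewed, about 8 in all and at most 12, crops included, and the job is handed in when it is done.

Besides the shell and the picture viewer there is one more tool, called by a JSON object that holds its "api" and its "payload", one argument or row to a line. play_rows: Moves the arm, as the interface text tells. Its arguments: {"type":"object","properties":{"moves":{"type":"array"},"squeeze":{"type":"number"}},"required":["moves"]}

```bash
mkdir -p pics; cat > h.py <<'E'
from rig import *
import numpy as np, cv2
def shot(n,f):
    d=grab_frame(n); cv2.imwrite('pics/'+f,d['pixels'][:,:,::-1]); np.savez('pics/'+f+'.npz',K=d['intrinsics'],R=d['R'],t=d['t'],p=d['pixels']); return d
def ray(d,u,v,z):
    R=np.array(d['R']);t=np.array(d['t']);K=np.array(d['intrinsics'])
    c=-R.T@t; r=R.T@np.linalg.inv(K)@[u,v,1]; return c+r*(z-c[2])/r[2]
def proj(d,X):
    q=np.array(d['intrinsics'])@(np.array(d['R'])@np.array(X)+np.array(d['t'])); return q[:2]/q[2]
E
python3 - <<'E'
from h import *
print(sense())
for n in('top','scene'):
    d=shot(n,n+'0.png'); R=np.array(d['R']); print(n,-R.T@np.array(d['t']),R.tolist(),d['intrinsics'])
E
```

```text
{'clock': 0.0, 'qpos': array([-1.19340056e+00,  3.53646425e-01,  1.63414990e+00,  1.54182339e-05,
        1.15519788e+00, -2.41507149e-03]), 'qvel': array([ 0.00046749,  0.00073354, -0.00021875, -0.00080449, -0.00154733,
       -0.00117731]), 'joint_efforts': array([ 4.27058894e-04, -6.05247688e+01, -3.42073238e+01,  1.33699050e-04,
        9.36909928e-03,  7.74082878e-06]), 'eef_pos': array([ 231.53261288, -580.01030546,  230.55601324]), 'tcp_rot': array([-3.14019114e+00, -1.74818233e-05,  3.79804596e-01]), 'contact_force': array([ 0.09874849,  0.01413672, -1.00265613]), 'wrist_torque': array([ 0.01409785, -0.00173181,  0.01457966]), 'opening': 1.002862560913321}
top [ 286.16145045  -10.23099417 1081.96071557] [[-0.03784066060030469, -0.9992834730753654, -0.0007904705991422793], [-0.971773129232362, 0.03698321666891565, -0.2330004870955491], [0.23286277011853063, -0.008048734264193698, -0.9724762969705064]] [[403.85988808   0.         318.49955796]
 [  0.         403.85988808 198.97523498]
 [  0.           0.           1.        ]]
scene [1053.99721729   32.755548    808.98682016] [[-0.04719530114946007, 0.9988483335673182, -0.008637712614047935], [0.8320268220239672, 0.034525162051040253, -0.5536599864700781], [-0.5527241364207911, -0.033316958371683976, -0.8326980300821839]] [[380.45931989   0.         314.87513965]
 [  0.         380.45931989 198.51610402]
 [  0.           0.           1.        ]]
```

View pics/top0.png

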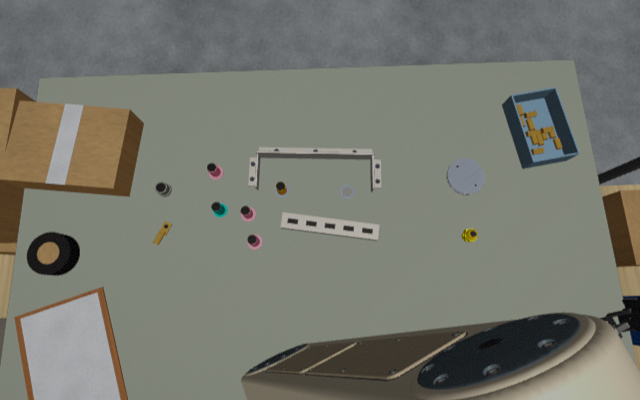

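View pics/scene0.png

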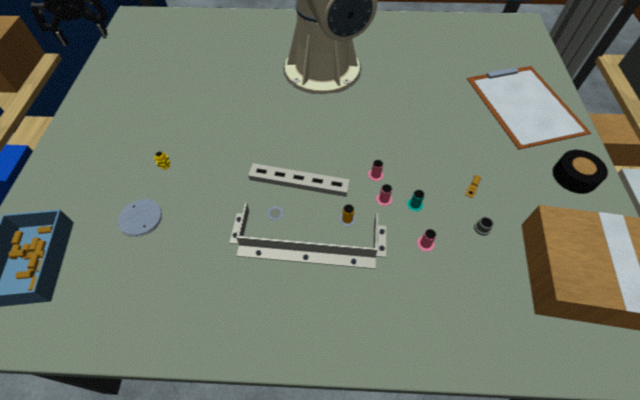

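```bash
python3 - <<'E'
from h import *
a=cv2.imread('pics/top0.png'); s=cv2.imread('pics/scene0.png')
A=cv2.resize(a[130:260,200:400],None,fx=4,fy=4,interpolation=cv2.INTER_CUBIC)[:, :800]
cv2.imwrite('pics/c1.png',A)
B=cv2.resize(s[140:280,215:415],None,fx=4,fy=4,interpolation=cv2.INTER_CUBIC)
cv2.imwrite('pics/c2.png',B)
E
```

```text
(no output)
```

View pics/c1.png

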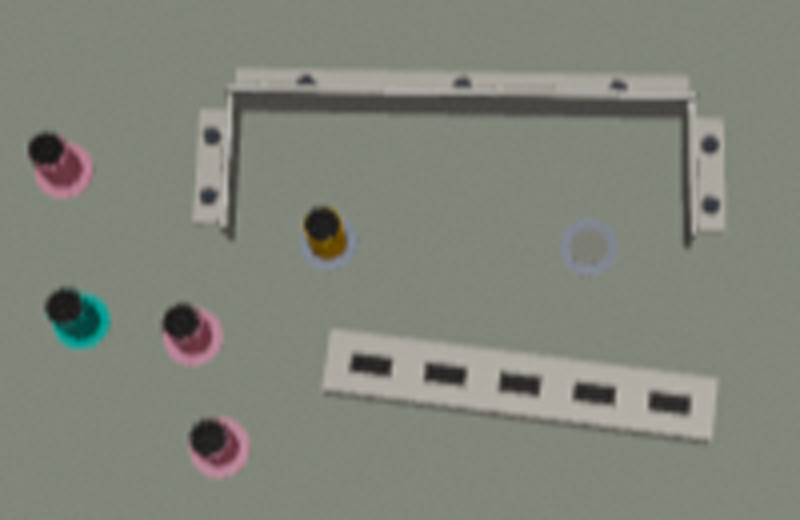

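View pics/c2.png

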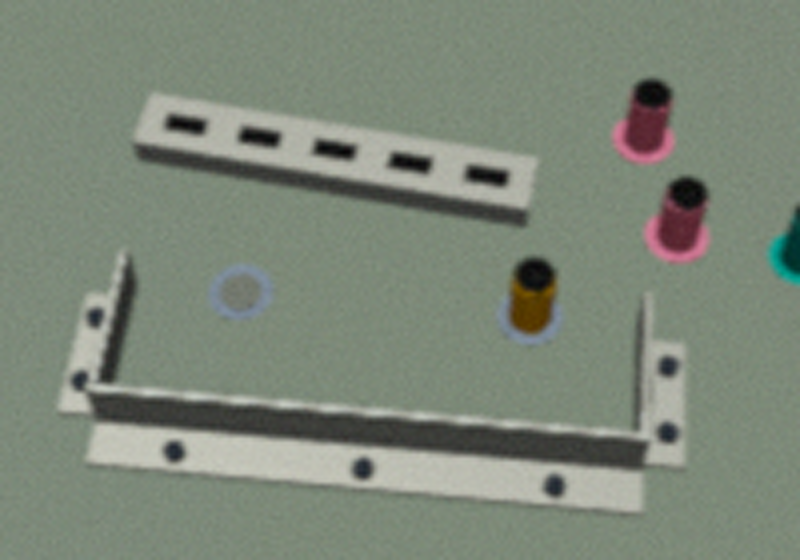

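The yellow post in its steel ring is at top pixel (282,188). The look-alikes are pink at (214,170), (247,212) and (253,241), and turquoise at (219,209). The plug is at (347,192). The strut spans (282,218) to (379,232), with its left end nearer the bay.

```bash
cat >> h.py <<'E'
def load(f):
    z=np.load('pics/'+f+'.npz'); return dict(intrinsics=z['K'],R=z['R'],t=z['t'],pixels=z['p'])
E
python3 - <<'E'
from h import *
d=load('top0.png'); s=load('scene0.png')
T=lambda x,y,z:ray(d,x/4-.375+200,y/4-.375+130,z)[:2].round(1)
S=lambda x,y,z:ray(s,x/4-.375+215,y/4-.375+140,z)[:2].round(1)
post=T(328,243,0);plug=T(589,247,0)
print('post',post,S(530,314,0),'plug',plug,S(242,292,0))
print('strut T',[T(*p,21) for p in((332,330),(717,378),(711,440),(324,391))])
print('strut S',[S(*p,21) for p in((526,211),(136,145),(152,94),(538,158))])
print('backplate top inner T',T(234,93,45),T(692,97,45),'bot',T(238,112,0),T(688,117,0))
print('end plate foot T',T(231,238,0),T(689,246,0))
print('pinks',[T(*p,0) for p in((193,335),(219,447),(82,322))])
E
```

```text
post [573.6  81.9] [571.7  82.6] plug [563.9 -98.5] [563.3 -96.7]
strut T [array([507.6,  78.5]), array([ 465.3, -177. ]), array([ 424.1, -170. ]), array([466.5,  84.5])]
strut S [array([509.2,  78.8]), array([ 467.6, -173.9]), array([ 425. , -169.3]), array([467.5,  86.4])]
backplate top inner T [669.3 140.1] [ 654.6 -170.3] bot [671.6 143.9] [ 655.8 -173.4]
end plate foot T [579.7 149. ] [ 561.9 -167.6]
pinks [array([512.2, 175.1]), array([434.7, 157.5]), array([524.1, 251.1])]
```

{"api": "play_rows", "payload": {
  "moves": [
    [[0.0205,-0.0241,0.004],[0,0,0],70],
    [[0.0205,-0.0241,0.004],[0,0,0],70],
    [[0.0205,-0.0241,0.004],[0,0,0],70],
    [[0.0205,-0.0241,0.004],[0,0,0],70],
    [[0.0205,-0.0241,0.004],[0,0,0],70],
    [[0.0205,-0.0241,0.004],[0,0,0],70],
    [[0.0205,-0.0241,0.004],[0,0,0],70],
    [[0.0205,-0.0241,0.004],[0,0,0],70],
    [[0.0205,-0.0241,0.004],[0,0,0],70],
    [[0.0205,-0.0241,0.004],[0,0,0],70],
    [[0.0205,-0.0241,0.004],[0,0,0],70],
    [[0.0205,-0.0241,0.004],[0,0,0],70],
    [[0.0205,-0.0241,0.004],[0,0,0],70],
    [[0.0205,-0.0241,0.004],[0,0,0],70],
    [[0.0205,-0.0241,0.004],[0,0,0],70],
    [[0.0205,-0.0241,0.004],[0,0,0],70],
    [[0.0205,-0.0241,0.004],[0,0,0],70],
    [[0.0205,-0.0241,0.004],[0,0,0],70],
    [[0.0205,-0.0241,0.004],[0,0,0],70],
    [[0.0205,-0.0241,0.004],[0,0,0],70]
  ]
}}

```text
clock: 2.1
eef_pos: [433.9, 20.5, 151.0]
tcp_rot: [-3.142, 0.0, 0.38]
contact_force: [0.0, -1.2, -0.3]
opening: 0.701
```

{"api": "play_rows", "payload": {
  "moves": [
    [[0,0,0],[0,0,0.1],70],
    [[0,0,0],[0,0,0.1],70],
    [[0,0,0],[0,0,0.1],70],
    [[0,0,0],[0,0,0.1],70],
    [[0,0,0],[0,0,0.1],70],
    [[0,0,0],[0,0,0.04],70],
    [[0,0,0],[0,0,0],70],
    [[0,0,0],[0,0,0],70]
  ]
}}

```text
clock: 2.9
eef_pos: [433.7, 19.2, 151.2]
tcp_rot: [3.142, 0.0, -0.159]
contact_force: [-0.8, 0.2, -1.2]
opening: 0.695
```

{"api": "play_rows", "payload": {
  "moves": [
    [[0,0,0.025],[0,0,0],70],
    [[0,0,0.025],[0,0,0],70],
    [[0,0,0.025],[0,0,0],70],
    [[0,0,0.025],[0,0,0],70],
    [[0,0,0.02],[0,0,0],70],
    [[0,0,0.015],[0,0,0],70],
    [[0,0,0.007],[0,0,0],70],
    [[0,0,0.005],[0,0,0],70],
    [[0,0,0],[0,0,0],70],
    [[0,0,0],[0,0,0],70]
  ]
}}

```text
clock: 3.9
eef_pos: [434.2, 19.2, 4.8]
tcp_rot: [-3.141, -0.001, -0.16]
contact_force: [-0.1, 0.3, -0.7]
opening: 0.703
```

```bash
python3 - <<'E'
from h import *
print(sense()['eef_pos'],sense()['qpos'].round(2))
s=shot('scene','s1.png'); w=shot('wrist','w1.png')
A=cv2.resize(s['pixels'][110:270,225:425,::-1],None,fx=2.5,fy=2.5)
B=cv2.resize(w['pixels'][:,:,::-1],None,fx=.6,fy=.6)
C=np.zeros((400,884,3),np.uint8);C[:,:500]=A;C[:240,500:884]=B
cv2.imwrite('pics/c3.png',cv2.resize(C,(800,362)))
E
```

```text
[434.22451435  19.21096203   4.76117752] [0.04 0.44 2.19 0.   0.51 1.77]
```

View pics/c3.png

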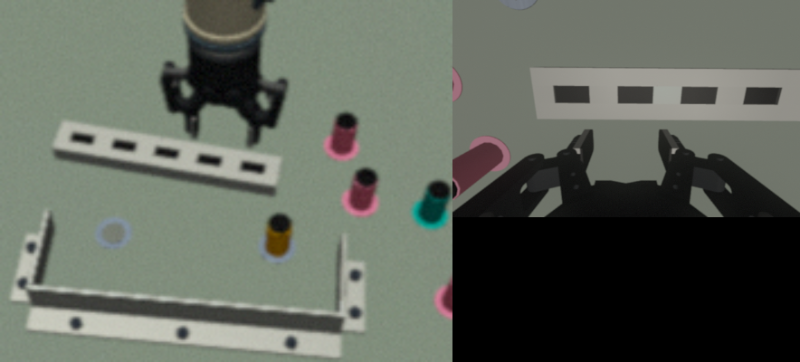

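{"api": "play_rows", "payload": {
  "moves": [
    [[0.0025,0,0.005],[0,0,0],70],
    [[0.0025,0,0],[0,0,0],70],
    [[0.0025,0,0],[0,0,0],70],
    [[0.0025,0,0],[0,0,0],70],
    [[0.001,0,0],[0,0,0],70],
    [[0.0045,-0.0011,0],[0,0,0.035],70],
    [[0.0045,-0.0011,0],[0,0,0.035],70],
    [[0.0045,-0.0011,0],[0,0,0.035],70],
    [[0.0045,-0.0011,0],[0,0,0.035],70],
    [[0.0045,-0.0011,0],[0,0,0.035],70],
    [[0.0045,-0.0011,0],[0,0,0.035],70]
  ]
}}

```text
clock: 5.1
eef_pos: [472.0, 17.2, -0.8]
tcp_rot: [3.141, 0.001, -0.372]
contact_force: [-1.5, 1.0, 1.1]
opening: 0.696
```

```bash
cat >> h.py <<'E'
O=np.array([568.2,-7.7]); YB=np.array([9,180])/np.hypot(9,180); XB=np.array([YB[1],-YB[0]])
def bay(p): q=np.array(p)[:2]-O; return np.array([q@XB,q@YB])
def strut(d,dbg=None):
    "centre (bay frame) and theta from white top face (z=21) in the scene view, inside a polygon of the mouth region"
    p=d['pixels']; hsv=cv2.cvtColor(p,cv2.COLOR_RGB2HSV)
    m=((hsv[...,2]>125)&(hsv[...,1]<40)).astype(np.uint8)*255
    m=cv2.morphologyEx(m,cv2.MORPH_CLOSE,np.ones((9,9)))
    n,l,st,ce=cv2.connectedComponentsWithStats(m)
    out=[]
    for i in range(1,n):
        if 600<st[i,4]<6000:
            c=max(cv2.findContours((l==i).astype(np.uint8),0,1)[0],key=len).reshape(-1,2)
            w=np.array([bay(ray(d,u,v,21)) for u,v in c],np.float32)
            (x,y),(a,b),an=cv2.minAreaRect(w)
            bx=cv2.boxPoints(((x,y),(a,b),an)); e=[bx[1]-bx[0],bx[2]-bx[1]]; e=max(e,key=np.linalg.norm); e=e*np.sign(e[1])
            out.append((round(x,1),round(y,1),round(max(a,b)),round(min(a,b)),round(float(np.degrees(np.arctan2(e[0],e[1]))),1)))
    return out
E
python3 - <<'E'
from h import *
print(sense()['contact_force'],strut(load('scene0.png')),strut(load('top0.png')))
s=shot('scene','s2.png');t=shot('top','t2.png');print(strut(s),strut(t))
E
```

```text
[-1.53885364  0.98777204  1.06095376] [] [(-464.0, -651.3, 289, 105, -0.7)]
[(-576.3, -17.5, 153, 78, -4.9)] []
```

```bash
python3 - <<'E'
from h import *
for f,c in(('scene0.png',[(251,170),(300,185),(345,186),(300,240),(300,215)]),('top0.png',[(286,224),(330,230),(377,235),(310,150),(330,210)])):
    p=load(f)['pixels']; hsv=cv2.cvtColor(p,cv2.COLOR_RGB2HSV)
    for u,v in c: print(f,u,v,p[v-1:v+2,u-1:u+2].reshape(-1,3).mean(0).round(),hsv[v,u])
E
```

```text
scene0.png 251 170 [173. 175. 164.] [ 38  21 178]
scene0.png 300 185 [83. 84. 79.] [30 26 69]
scene0.png 345 186 [175. 176. 166.] [ 33  14 178]
scene0.png 300 240 [140. 150. 135.] [ 54  28 145]
scene0.png 300 215 [125. 138. 121.] [ 49  35 138]
top0.png 286 224 [172. 168. 161.] [ 19  16 174]
top0.png 330 230 [175. 171. 163.] [ 18  17 179]
top0.png 377 235 [170. 167. 159.] [ 19  16 179]
top0.png 310 150 [168. 165. 158.] [ 22  17 170]
top0.png 330 210 [129. 134. 122.] [ 43  23 135]
```

```bash
sed -i "s/m=((hsv\[...,2\]>125)&(hsv\[...,1\]<40)).astype/m=(cv2.GaussianBlur(p,(3,3),0).min(2)>149).astype/; s/np.ones((9,9))/np.ones((7,7))/; s/600<st\[i,4\]<6000/500<st[i,4]<6000 and st[i,2]<180/" h.py
python3 - <<'E'
from h import *
for f in('scene0.png','top0.png','s2.png','t2.png'): print(f,strut(load(f)))
E
```

```text
scene0.png [(-498.2, -18.4, 236, 114, -3.5), (-428.0, 596.3, 273, 194, 69.9), (-101.6, -42.8, 258, 38, 6.7), (60.0, 713.8, 242, 61, -85.9), (120.6, 0.5, 314, 24, 0.4)]
top0.png [(126.5, 699.1, 234, 50, -85.9), (-99.3, -43.1, 259, 39, 6.6), (-469.9, -643.6, 244, 93, -0.7)]
s2.png [(-564.2, -16.4, 149, 112, -4.9), (-428.1, 596.9, 273, 195, 69.9), (-87.0, -44.9, 259, 39, 18.1), (59.7, 713.8, 243, 61, -86.0), (120.4, 0.5, 314, 24, 0.3)]
t2.png [(126.0, 699.2, 232, 49, -86.0), (-4.8, 37.5, 120, 47, -3.5)]
```

{"api": "play_rows", "payload": {
  "moves": [
    [[0.0045,-0.0011,0],[0,0,0.035],70],
    [[0.0045,-0.0011,0],[0,0,0.035],70],
    [[0.0045,-0.0011,0],[0,0,0.035],70],
    [[0.0045,-0.0011,0],[0,0,0.035],70],
    [[0.0045,-0.0011,0],[0,0,0.035],70],
    [[0.0045,-0.0011,0],[0,0,0.035],70],
    [[0.0045,-0.0011,0],[0,0,0.035],70],
    [[0.0045,-0.0011,0],[0,0,0.035],70]
  ]
}}

```text
clock: 6.0
eef_pos: [507.7, 8.0, -0.8]
tcp_rot: [3.141, 0.001, -0.65]
contact_force: [-0.6, 1.2, 0.1]
opening: 0.697
```

```bash
cat >> h.py <<'E'
def rep(f):
    d=shot('scene',f); e=sense(); b=bay(e['eef_pos']); print('tcp bay',b.round(1),'z',e['eef_pos'][2].round(1),'yaw bay deg',np.degrees(e['tcp_rot'][2]+.05).round(1),'F',e['contact_force'].round(1))
    for o in strut(d):
        if abs(o[0])<140 and abs(o[1])<200:
            print(o)
            if o[0]<110:
                th=np.radians(o[4]);a=np.array([np.sin(th),np.cos(th)]);n=np.array([a[1],-a[0]]);c=np.array(o[:2])
                print('pusher d',((b-c)@a).round(1),'n',((b-c)@n).round(1),'ends',(c+130*a).round(),(c-130*a).round(),'corners LF LB RF RB',[(c+s*130*a+q*20.5*n).round().tolist() for s in(1,-1) for q in(-1,1)])
E
python3 -c "
from h import *
rep('s3.png')"
```

```text
tcp bay [-60.2  12.5] z -0.7 yaw bay deg -34.5 F [-0.  -0.7 -0.3]
(-69.4, -53.4, 258, 39, 34.1)
pusher d 59.7 n -29.4 ends [ 3. 54.] [-142. -161.] corners LF LB RF RB [[-13.0, 66.0], [20.0, 43.0], [-159.0, -150.0], [-125.0, -173.0]]
(120.5, 0.5, 314, 24, 0.3)
```

{"api": "play_rows", "payload": {
  "moves": [
    [[-0.008,0,0],[0,0,0],70],
    [[0,0.01,0],[0,0,0],70],
    [[0,0.015,0],[0,0,0],70],
    [[0,0.015,0],[0,0,0],70],
    [[0,0.015,0],[0,0,0],70],
    [[0,0.006,0],[0,0,0],70],
    [[0.004,0,0],[0,0,0],70],
    [[0.003,0,0],[0,0,0],70],
    [[0.004,0,0],[0,0,0],70],
    [[0.004,0,0],[0,0,0],70],
    [[0.004,0,0],[0,0,0],70],
    [[0.004,0,0],[0,0,0],70],
    [[0.004,0,0],[0,0,0],70],
    [[0.004,0,0],[0,0,0],70],
    [[0.004,0,0],[0,0,0],70],
    [[0.004,0,0],[0,0,0],70],
    [[0.004,0,0],[0,0,0],70],
    [[0,0,0],[0,0,0],70]
  ]
}}

```text
clock: 7.85
eef_pos: [500.0, -62.2, -0.6]
tcp_rot: [-3.141, -0.001, -0.65]
contact_force: [-0.1, 0.4, 0.6]
opening: 0.696
```

```bash
python3 -c "
from h import *
rep('s4.png')"
```

```text
tcp bay [-65.6 -57.7] z -0.6 yaw bay deg -34.4 F [-0.2  0.1 -0.8]
(-39.7, -73.8, 259, 40, 34.4)
pusher d -1.3 n -30.4 ends [34. 33.] [-113. -181.] corners LF LB RF RB [[17.0, 45.0], [51.0, 22.0], [-130.0, -169.0], [-96.0, -193.0]]
(120.7, 0.5, 314, 24, 0.4)
```

{"api": "play_rows", "payload": {
  "moves": [
    [[-0.01,0,0],[0,0,0],70],
    [[0,0,-0.03],[0,0,0],70],
    [[0,0,-0.03],[0,0,0],70],
    [[0,0,-0.03],[0,0,0],70],
    [[0.006,0.022,0],[0,0,0],6],
    [[0.006,0.022,0],[0,0,0],6],
    [[0.006,0.022,0],[0,0,0],6],
    [[0.006,0.022,0],[0,0,0],6],
    [[0.006,0.022,0],[0,0,0],6],
    [[0.006,0.022,0],[0,0,0],6],
    [[0.005,0.023,0],[0,0,0],6]
  ]
}}

```text
clock: 9.0
eef_pos: [429.2, -204.1, 89.3]
tcp_rot: [-3.142, -0.0, -0.65]
contact_force: [0.7, -0.1, 0.3]
opening: 0.062
```

{"api": "play_rows", "payload": {
  "moves": [
    [[0,0,0],[0,0,-0.131],6],
    [[0,0,0],[0,0,-0.131],6],
    [[0,0,0],[0,0,-0.131],6],
    [[0,0,0],[0,0,-0.131],6],
    [[0,0,0],[0,0,-0.131],6],
    [[0,0,0],[0,0,-0.131],6],
    [[0,0,0],[0,0,-0.131],6],
    [[0,0,0],[0,0,-0.131],6],
    [[0,0,0],[0,0,-0.131],6],
    [[0,0,0],[0,0,-0.131],6],
    [[0,0,0],[0,0,-0.131],6],
    [[0,0,0],[0,0,-0.131],6],
    [[0,0,0],[0,0,0],6],
    [[0,0,0],[0,0,0],6]
  ]
}}

```text
clock: 10.4
eef_pos: [429.7, -203.5, 89.3]
tcp_rot: [3.142, -0.0, 0.918]
contact_force: [0.4, 0.2, 0.3]
opening: 0.059
```

```bash
python3 -c "
from h import *
rep('s5.png');print(sense()['qpos'].round(2))"
```

```text
tcp bay [-128.5 -202.6] z 89.3 yaw bay deg 55.5 F [1.1 0.5 0.7]
(-39.6, -73.9, 259, 40, 34.4)
pusher d -156.4 n -0.7 ends [34. 33.] [-113. -181.] corners LF LB RF RB [[17.0, 45.0], [51.0, 22.0], [-130.0, -170.0], [-96.0, -193.0]]
(48.2, 0.1, 360, 106, 0.2)
pusher d -203.3 n -176.0 ends [ 49. 130.] [  48. -130.] corners LF LB RF RB [[28.0, 130.0], [69.0, 130.0], [27.0, -130.0], [68.0, -130.0]]
(120.4, 0.5, 314, 24, 0.3)
[-0.45  0.32  2.07  0.    0.75  0.21]
```

{"api": "play_rows", "payload": {
  "moves": [
    [[0,0,0.025],[0,0,0],6],
    [[0,0,0.025],[0,0,0],6],
    [[0,0,0.02],[0,0,0],6],
    [[0,0,0.01],[0,0,0],6],
    [[0,0,0.003],[0,0,0],6],
    [[0.005,0,0],[0,0,0],6],
    [[0.004,0,0],[0,0,0],6],
    [[0.003,0,0],[0,0,0],6],
    [[0.003,0,0],[0,0,0],6],
    [[0.003,0,0],[0,0,0],6],
    [[0.004,0,0],[0,0,0],6],
    [[0.004,0,0],[0,0,0],6],
    [[0.004,0,0],[0,0,0],6],
    [[0.004,0,0],[0,0,0],6],
    [[0.004,0,0],[0,0,0],6],
    [[0.004,0,0],[0,0,0],6],
    [[0.004,0,0],[0,0,0],6],
    [[0.004,0,0],[0,0,0],6]
  ]
}}

```text
clock: 12.25
eef_pos: [460.3, -163.8, 6.3]
tcp_rot: [-3.141, 0.0, 0.922]
contact_force: [-2.4, -3.1, 2.3]
opening: 0.057
```

```bash
python3 -c "
from h import *
rep('s6.png')"
```

```text
tcp bay [ -99.6 -160.9] z 6.3 yaw bay deg 55.7 F [-0.4 -0.3 -0.1]
(-20.6, -45.4, 257, 40, 34.4)
pusher d -139.9 n 0.1 ends [53. 62.] [ -94. -153.] corners LF LB RF RB [[36.0, 73.0], [70.0, 50.0], [-111.0, -141.0], [-77.0, -164.0]]
(120.4, 0.5, 314, 24, 0.3)
```

{"api": "play_rows", "payload": {
  "moves": [
    [[0.004,0,0],[0,0,0],6],
    [[0.004,0,0],[0,0,0],6],
    [[0.004,0,0],[0,0,0],6],
    [[0.004,0,0],[0,0,0],6],
    [[0.004,0,0],[0,0,0],6],
    [[0.004,0,0],[0,0,0],6],
    [[0.004,0,0],[0,0,0],6],
    [[0.004,0,0],[0,0,0],6],
    [[0,0,0],[0,0,0],6]
  ]
}}

```text
clock: 13.2
eef_pos: [480.1, -138.2, 6.3]
tcp_rot: [3.141, -0.0, 0.922]
contact_force: [-0.2, -0.6, 0.2]
opening: 0.061
```

```bash
python3 - <<'E'
from h import *
rep('s7.png')
s=load('s7.png');cv2.imwrite('pics/c7.png',cv2.resize(s['pixels'][120:270,215:415,::-1],None,fx=3,fy=3))
E
```

```text
tcp bay [ -81.7 -134.8] z 6.3 yaw bay deg 55.7 F [ 0.6 -0.3  0.7]
(1.4, -36.0, 296, 185, -2.7)
pusher d -94.8 n -87.6 ends [-5. 94.] [   8. -166.] corners LF LB RF RB [[-25.0, 93.0], [16.0, 95.0], [-13.0, -167.0], [28.0, -165.0]]
(120.3, 0.5, 314, 24, 0.1)
```

View pics/c7.png

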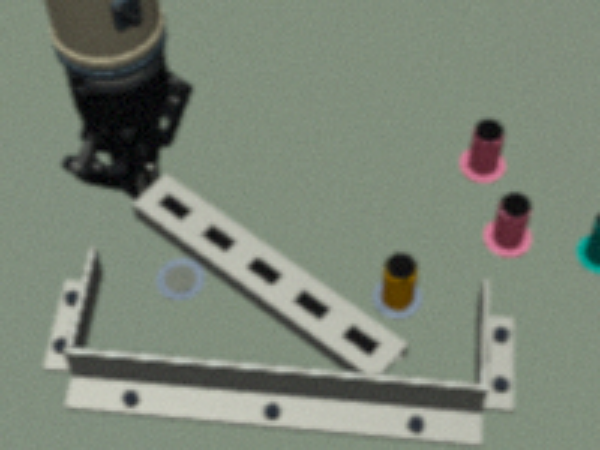

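{"api": "play_rows", "payload": {
  "moves": [
    [[-0.008,0,0],[0,0,0],0],
    [[0,-0.012,0],[0,0,0],0],
    [[0,-0.012,0],[0,0,0],0],
    [[0,-0.012,0],[0,0,0],0],
    [[0,-0.012,0],[0,0,0],0],
    [[0.012,0,0],[0,0,0],0],
    [[0.012,0,0],[0,0,0],0],
    [[0.012,0,0],[0,0,0],0],
    [[0,0.004,0],[0,0,0],0],
    [[0,0.004,0],[0,0,0],0],
    [[0,0.004,0],[0,0,0],0],
    [[-0.0009,0.004,0],[0,0,-0.025],0],
    [[-0.0009,0.004,0],[0,0,-0.025],0],
    [[-0.0009,0.004,0],[0,0,-0.025],0],
    [[-0.0009,0.004,0],[0,0,-0.025],0],
    [[-0.0009,0.004,0],[0,0,-0.025],0],
    [[0,0,0],[0,0,0],0]
  ]
}}

```text
clock: 14.95
eef_pos: [482.3, -110.0, 6.3]
tcp_rot: [3.141, -0.0, 1.047]
contact_force: [-0.5, -0.3, -0.2]
opening: 0.001
```

```bash
cat >> h.py <<'E'
def slots(f):
    "strut pose from its dark slots in the scene view, fitted in the bay frame (slot pitch known from s4)"
    d=load(f); p=d['pixels']; m=(cv2.GaussianBlur(p,(3,3),0).max(2)<75).astype(np.uint8)
    n,l,st,ce=cv2.connectedComponentsWithStats(m); q=[]
    white=p.min(2)>145
    for i in range(1,n):
        if 15<st[i,4]<130:
            ring=cv2.dilate((l==i).astype(np.uint8),np.ones((7,7)))-cv2.dilate((l==i).astype(np.uint8),np.ones((3,3)))
            if white[ring>0].mean()>.6:
                w=bay(ray(d,*ce[i],21))
                if abs(w[0])<200 and abs(w[1])<200:q.append(w)
    q=np.array(q); q=q[np.argsort(q[:,1])]; v=cv2.fitLine(q.astype(np.float32),2,0,.01,.01).ravel()[:2]; v*=np.sign(v[1])
    c=q.mean(0); th=np.arctan2(v[0],v[1]); a=v; n=np.array([a[1],-a[0]])
    print('slots',len(q),np.diff(q@a).round(1),'c',c.round(1),'th',np.degrees(th).round(1),'ends L',(c+130*a).round(),'R',(c-130*a).round(),'LF LB RF RB',[(c+s*130*a+k*20.5*n).round().tolist() for s in(1,-1) for k in(-1,1)])
    e=sense();b=bay(e['eef_pos']);print('tcp',b.round(1),'d',((b-c)@a).round(1),'n',((b-c)@n).round(1),'yawbay',np.degrees(e['tcp_rot'][2]+.05).round(1),'F',e['contact_force'].round(1))
def go(f): shot('scene',f); slots(f)
E
python3 -c "
from h import *
slots('s4.png');slots('s7.png');go('s8.png')"
```

```text
slots 5 [50.2 48.8 50.3 50.4] c [-38.3 -73.9] th 34.4 ends L [35. 33.] R [-112. -181.] LF LB RF RB [[18.0, 45.0], [52.0, 22.0], [-129.0, -170.0], [-95.0, -193.0]]
tcp [ -80.7 -106.5] d -50.8 n -16.6 yawbay 62.9 F [-0.5 -0.3 -0.2]
slots 5 [50.2 49.8 50.3 49.9] c [ -1.8 -19.4] th 34.3 ends L [72. 88.] R [ -75. -127.] LF LB RF RB [[55.0, 100.0], [88.0, 76.0], [-92.0, -115.0], [-58.0, -138.0]]
tcp [ -80.7 -106.5] d -116.4 n -16.0 yawbay 62.9 F [-0.5 -0.3 -0.2]
slots 5 [49.6 50.  50.3 49.6] c [  3.1 -22.7] th 28.2 ends L [65. 92.] R [ -58. -137.] LF LB RF RB [[46.0, 102.0], [83.0, 82.0], [-76.0, -127.0], [-40.0, -147.0]]
tcp [ -80.9 -106.3] d -113.4 n -34.4 yawbay 62.8 F [ 0.6 -0.  -0.3]
```

{"api": "play_rows", "payload": {
  "moves": [
    [[-0.0009,0.004,0],[0,0,-0.025],0],
    [[-0.0009,0.004,0],[0,0,-0.025],0],
    [[-0.0009,0.004,0],[0,0,-0.025],0],
    [[-0.0009,0.004,0],[0,0,-0.025],0],
    [[-0.0009,0.004,0],[0,0,-0.025],0],
    [[0,0,0],[0,0,0],0],
    [[0,-0.012,0],[0,0,0],0],
    [[-0.015,0,0],[0,0,0],6],
    [[-0.015,0,0],[0,0,0],6],
    [[-0.015,0,0],[0,0,0],6],
    [[0,0.015,0],[0,0,0],6],
    [[0,0.015,0],[0,0,0],6],
    [[0,0.015,0],[0,0,0],6],
    [[0,0,0],[0,0,0],6]
  ]
}}

```text
clock: 16.4
eef_pos: [511.9, -178.8, 6.7]
tcp_rot: [3.139, -0.0, 1.171]
contact_force: [-0.3, -0.6, 0.4]
opening: 0.064
```

```bash
python3 -c "
from h import *
go('s9.png')"
```

```text
slots 5 [50.6 49.6 50.  50.1] c [  9.1 -25.2] th 21.4 ends L [57. 96.] R [ -38. -146.] LF LB RF RB [[37.0, 103.0], [76.0, 88.0], [-57.0, -139.0], [-19.0, -154.0]]
tcp [ -49.2 -173. ] d -158.8 n -0.4 yawbay 69.9 F [-0.5  0.5  0.2]
```

{"api": "play_rows", "payload": {
  "moves": [
    [[0.006,0,0],[0,0,0.023],6],
    [[0.006,0,0],[0,0,0],6],
    [[0.003,0,0],[0,0,0],6],
    [[0.003,0,0],[0,0,0],6],
    [[0.003,0,0],[0,0,0],6],
    [[0.004,0,0],[0,0,0],6],
    [[0.004,0,0],[0,0,0],6],
    [[0.004,0,0],[0,0,0],6],
    [[0.004,0,0],[0,0,0],6],
    [[0.004,0,0],[0,0,0],6],
    [[0.004,0,0],[0,0,0],6],
    [[0.003,0,0],[0,0,0],6],
    [[0,0,0],[0,0,0],6]
  ]
}}

```text
clock: 17.75
eef_pos: [530.2, -132.6, 6.3]
tcp_rot: [3.141, -0.0, 1.149]
contact_force: [-0.2, -0.4, 0.5]
opening: 0.06
```

```bash
python3 -c "
from h import *
go('s10.png')"
```

```text
slots 5 [50.6 49.7 49.4 50.8] c [20.8  3.6] th 21.3 ends L [ 68. 125.] R [ -26. -118.] LF LB RF RB [[49.0, 132.0], [87.0, 117.0], [-46.0, -110.0], [-7.0, -125.0]]
tcp [ -31.8 -126.8] d -140.6 n -1.6 yawbay 68.7 F [ 0.2 -0.6  0.3]
```

{"api": "play_rows", "payload": {
  "moves": [
    [[-0.008,0,0],[0,0,0],0],
    [[0,-0.016,0],[0,0,0],0],
    [[0,-0.016,0],[0,0,0],0],
    [[0,-0.016,0],[0,0,0],0],
    [[0.02,0,0],[0,0,0],0],
    [[0.02,0,0],[0,0,0],0],
    [[0.02,0,0],[0,0,0],0],
    [[0.02,0,0],[0,0,0],0],
    [[0.014,0,0],[0,0,0],0],
    [[0,0.005,0],[0,0,0],0],
    [[0,0.004,0],[0,0,0],0],
    [[0,0.004,0],[0,0,0],0],
    [[-0.0009,0.004,0],[0,0,-0.025],0],
    [[-0.0009,0.004,0],[0,0,-0.025],0],
    [[-0.0009,0.004,0],[0,0,-0.025],0],
    [[-0.0009,0.004,0],[0,0,-0.025],0],
    [[-0.0009,0.004,0],[0,0,-0.025],0],
    [[-0.0009,0.004,0],[0,0,-0.025],0],
    [[-0.0009,0.004,0],[0,0,-0.025],0],
    [[0,0,0],[0,0,0],0]
  ]
}}

```text
clock: 19.8
eef_pos: [558.3, -56.0, 6.4]
tcp_rot: [3.14, -0.0, 1.325]
contact_force: [-0.1, 0.1, 0.1]
opening: -0.003
```

```bash
python3 -c "
from h import *
go('s11.png')"
```

```text
slots 5 [49.4 50.4 49.9 49.8] c [37.2 -1. ] th 12.1 ends L [ 65. 126.] R [  10. -128.] LF LB RF RB [[44.0, 130.0], [85.0, 122.0], [-10.0, -124.0], [30.0, -132.0]]
tcp [ -7.7 -48.6] d -56.0 n -33.9 yawbay 78.7 F [-0.6 -0.1 -0.4]
```

{"api": "play_rows", "payload": {
  "moves": [
    [[-0.0009,0.004,0],[0,0,-0.025],0],
    [[-0.0009,0.004,0],[0,0,-0.025],0],
    [[-0.0009,0.004,0],[0,0,-0.025],0],
    [[-0.0009,0.004,0],[0,0,-0.025],0],
    [[-0.0009,0.004,0],[0,0,-0.025],0],
    [[-0.0009,0.004,0],[0,0,-0.025],0],
    [[-0.0009,0.004,0],[0,0,-0.025],0],
    [[0,0.002,0],[0,0,-0.02],0],
    [[0,0,0],[0,0,0],0]
  ]
}}

```text
clock: 20.75
eef_pos: [586.5, -67.0, 6.3]
tcp_rot: [3.141, 0.0, 1.52]
contact_force: [0.2, -0.6, 0.1]
opening: 0.0
```

```bash
python3 -c "
from h import *
go('s12.png')"
```

```text
slots 5 [51.1 49.4 49.3 51.2] c [56.7 -3.4] th 1.8 ends L [ 61. 127.] R [  53. -133.] LF LB RF RB [[40.0, 127.0], [81.0, 126.0], [32.0, -133.0], [73.0, -134.0]]
tcp [ 21.  -58.2] d -55.9 n -33.9 yawbay 89.9 F [-0.5  0.5 -0.7]
```

{"api": "play_rows", "payload": {
  "moves": [
    [[0,-0.01,0],[0,0,0],0],
    [[0.017,0,0],[0,0,0],0],
    [[0.017,0,0],[0,0,0],0],
    [[0.014,0,0],[0,0,0],0],
    [[0,0.005,0],[0,0,0],0],
    [[0,0.004,0],[0,0,0],0],
    [[0,0.003,0],[0,0,0],0],
    [[0,0.003,0],[0,0,0],0],
    [[0,0.003,0],[0,0,0],0],
    [[0,0.003,0],[0,0,0],0],
    [[0,0,0],[0,0,0],0]
  ]
}}

```text
clock: 21.9
eef_pos: [599.9, -19.8, 6.2]
tcp_rot: [3.141, 0.0, 1.519]
contact_force: [-0.7, -0.3, 0.2]
opening: -0.001
```

```bash
python3 -c "
from h import *
go('s13.png')"
```

```text
slots 5 [49.4 51.2 49.4 50.7] c [65.6 -3.9] th 0.7 ends L [ 67. 126.] R [  64. -134.] LF LB RF RB [[47.0, 126.0], [88.0, 126.0], [43.0, -134.0], [84.0, -134.0]]
tcp [ 32.2 -10.4] d -7.0 n -33.3 yawbay 89.9 F [-0.7 -0.1  0.1]
```

Both ends should still be about 6–8 mm off the plate, so I'll push on in small steps and watch the force.

{"api": "play_rows", "payload": {
  "moves": [
    [[0,0.002,0],[0,0,0],0],
    [[0,0.002,0],[0,0,0],0],
    [[0,0.002,0],[0,0,0],0],
    [[0,0,0],[0,0,0],0]
  ]
}}

```text
clock: 22.35
eef_pos: [605.8, -19.8, 6.3]
tcp_rot: [3.141, -0.0, 1.519]
contact_force: [0.1, 0.9, 0.5]
opening: 0.0
```

{"api": "play_rows", "payload": {
  "moves": [
    [[0,0.001,0],[0,0,0],0],
    [[0,0.001,0],[0,0,0],0]
  ]
}}

```text
clock: 22.55
eef_pos: [607.2, -19.8, 6.3]
tcp_rot: [-3.141, -0.0, 1.519]
contact_force: [-2.8, -0.7, 2.1]
opening: -0.0
```

```bash
python3 - <<'E'
from h import *
go('s14.png')
E
```

```text
slots 5 [49.9 50.8 50.5 49.9] c [72.8 -3.1] th 0.4 ends L [ 74. 127.] R [  72. -133.] LF LB RF RB [[53.0, 127.0], [94.0, 127.0], [52.0, -133.0], [93.0, -133.0]]
tcp [ 39.8 -10.2] d -7.3 n -33.0 yawbay 89.9 F [-2.3  0.5 -0.9]
```

{"api": "play_rows", "payload": {
  "moves": [
    [[0,0.001,0],[0,0,0],0],
    [[0,0,0],[0,0,0],0]
  ]
}}

```text
clock: 22.8
eef_pos: [608.3, -19.9, 6.3]
tcp_rot: [-3.142, -0.0, 1.519]
contact_force: [-1.8, 0.6, 1.1]
opening: -0.002
```

{"api": "play_rows", "payload": {
  "moves": [
    [[0,0.001,0],[0,0,0],0],
    [[0,0,0],[0,0,0],0]
  ]
}}

```text
clock: 23.0
eef_pos: [608.4, -19.9, 6.2]
tcp_rot: [-3.14, -0.0, 1.519]
contact_force: [-5.3, 0.9, 3.3]
opening: -0.002
```

{"api": "play_rows", "payload": {
  "moves": [
    [[0,0.001,0],[0,0,0],0],
    [[0,0,0],[0,0,0],0]
  ]
}}

```text
clock: 23.2
eef_pos: [608.5, -19.9, 6.1]
tcp_rot: [-3.138, -0.0, 1.519]
contact_force: [-8.2, 1.3, 5.6]
opening: 0.0
```

{"api": "play_rows", "payload": {
  "moves": [
    [[0,-0.008,0],[0,0,0],0],
    [[0,-0.008,0],[0,0,0],0],
    [[-0.02,0,0],[0,0,0],0],
    [[-0.02,0,0],[0,0,0],0],
    [[-0.02,0,0],[0,0,0],0],
    [[-0.02,0,0],[0,0,0],0],
    [[0,0.006,0],[0,0,0],0],
    [[0,0.004,0],[0,0,0],0],
    [[0,0.002,0],[0,0,0],0],
    [[0,0.002,0],[0,0,0],0],
    [[0,0.001,0],[0,0,0],0],
    [[0,0,0],[0,0,0],0]
  ]
}}

```text
clock: 24.4
eef_pos: [604.0, -99.1, 6.0]
tcp_rot: [-3.139, -0.0, 1.519]
contact_force: [-4.7, 1.8, 2.6]
opening: 0.003
```

```bash
python3 - <<'E'
from h import *
go('s15.png')
s=load('s15.png');cv2.imwrite('pics/c15.png',cv2.resize(s['pixels'][140:270,215:415,::-1],None,fx=4,fy=4,interpolation=cv2.INTER_CUBIC))
E
```

```text
slots 5 [49.7 50.2 48.9 50.7] c [74.1 -2.7] th 0.3 ends L [ 75. 127.] R [  73. -133.] LF LB RF RB [[54.0, 127.0], [95.0, 127.0], [53.0, -133.0], [94.0, -133.0]]
tcp [ 40.3 -89.5] d -87.0 n -33.3 yawbay 89.9 F [-5.3  2.6  3.4]
```

View pics/c15.png

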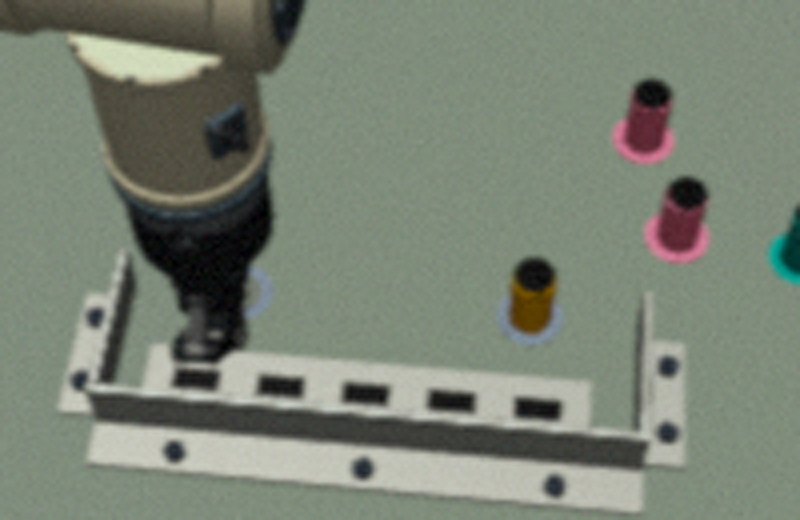

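{"api": "play_rows", "payload": {
  "moves": [
    [[0,-0.008,0],[0,0,0],0],
    [[0,-0.006,0],[0,0,0],0],
    [[0.025,0,0],[0,0,0],0],
    [[0.025,0,0],[0,0,0],0],
    [[0.025,0,0],[0,0,0],0],
    [[0.025,0,0],[0,0,0],0],
    [[0.025,0,0],[0,0,0],0],
    [[0,0.005,0],[0,0,0],0],
    [[0,0.004,0],[0,0,0],0],
    [[0,0.002,0],[0,0,0],0],
    [[0,0.002,0],[0,0,0],0],
    [[0,0.001,0],[0,0,0],0],
    [[0,0,0],[0,0,0],0]
  ]
}}

```text
clock: 25.75
eef_pos: [610.8, 24.2, 6.0]
tcp_rot: [-3.14, 0.0, 1.518]
contact_force: [-3.2, -1.9, 1.3]
opening: -0.002
```

{"api": "play_rows", "payload": {
  "moves": [
    [[0,0.001,0],[0,0,0],0],
    [[0,0,0],[0,0,0],0]
  ]
}}

```text
clock: 25.95
eef_pos: [610.9, 24.3, 5.9]
tcp_rot: [-3.138, 0.001, 1.518]
contact_force: [-6.8, -2.3, 4.6]
opening: 0.002
```

{"api": "play_rows", "payload": {
  "moves": [
    [[0,-0.005,0],[0,0,0],0],
    [[-0.01,-0.015,0],[0,0,0],0],
    [[-0.01,-0.02,0],[0,0,0],0],
    [[0,0,-0.025],[0,0,0],0],
    [[0,0,-0.03],[0,0,0],0],
    [[0,0,-0.03],[0,0,0],0],
    [[0,0,-0.03],[0,0,0],0],
    [[0,0,-0.03],[0,0,0],0],
    [[0,-0.03,0],[0,0,0],0],
    [[0,-0.03,0],[0,0,0],0],
    [[0,-0.03,0],[0,0,0],0],
    [[0,-0.03,0],[0,0,0],0],
    [[0,-0.03,0],[0,0,0],0],
    [[0,-0.03,0],[0,0,0],0],
    [[0,0,0],[0,0,0],0]
  ]
}}

```text
clock: 27.45
eef_pos: [388.2, 16.4, 150.9]
tcp_rot: [-3.14, -0.0, 1.519]
contact_force: [0.6, -0.7, -0.2]
opening: 0.002
```

```bash
python3 - <<'E'
from h import *
go('s16.png'); t=shot('top','t16.png'); s=load('s16.png')
A=cv2.resize(s['pixels'][130:270,215:415,::-1],None,fx=4,fy=4,interpolation=cv2.INTER_CUBIC); cv2.imwrite('pics/c16.png',A)
E
```

```text
slots 5 [49.3 50.4 49.4 50.5] c [74.1 -2.7] th 0.3 ends L [ 75. 127.] R [  73. -133.] LF LB RF RB [[54.0, 127.0], [95.0, 127.0], [53.0, -133.0], [94.0, -133.0]]
tcp [-178.3   15.2] d 16.6 n -252.5 yawbay 89.9 F [ 1.3 -0.4 -0.1]
```

View pics/t16.png

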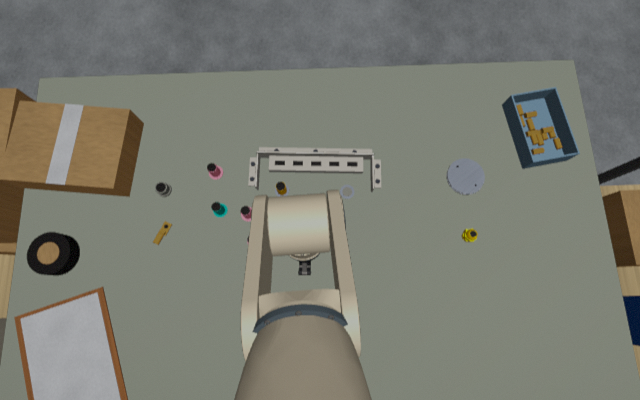

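View pics/c16.png

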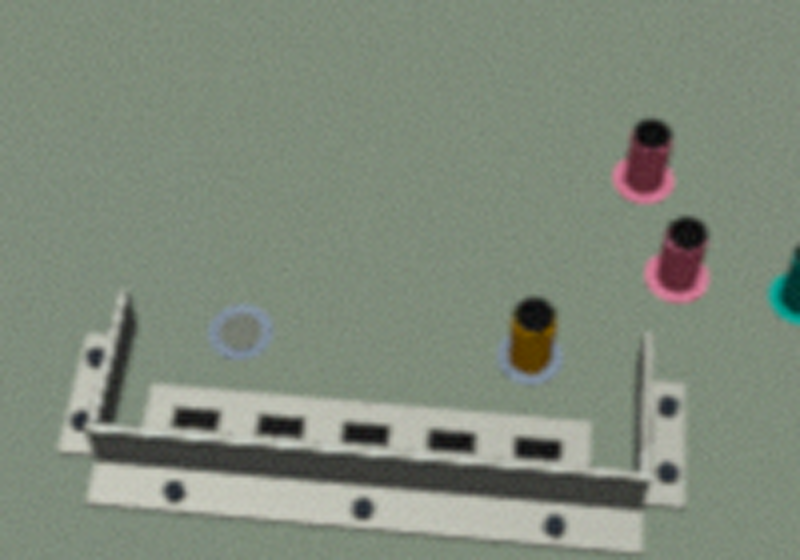

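The strut lies in the bay along the back plate, spanning top pixels (270,163) to (363,163). The bystanders are at the same pixels as at the start and the arm is clear, so I'm handing in.

```bash
python3 -c "
from rig import *
print(sign_off())"
```

```text
the job is handed in; nothing more can be done
None
```

The strut is in the bay, lying flat along the back plate with its left end behind the yellow keeper post. I handed the job in at about 27.5 s of the 72 s allowed, with the arm clear of everything.

**How it went:** I only pushed with the fingertips, never gripping or lifting.
1. I turned the strut to about 34° and pushed it to the right.
2. I pushed on its right end until the left end went in behind the post.
3. I eased the angle to about 21° and slid it further left.
4. I swung the right end in and pressed the strut against the back plate at the middle, right and left.

**Last checks:**
- **Position:** the camera puts the strut's back edge at 94–95 mm, with the plate at 94 mm. The angle reads 0.3°, the same as I measured for the plate.
- **Seating:** the strut stopped moving at all three presses, with sideways forces of about 5 to 8 N. The three contact points lie on one line at about 3.1°, within about 0.3° of the bay's measured angle.
- **Ends:** they sit about 22–28 mm clear of the end plates.
- **Other things:** the covers, strain relief, plug and lug look unmoved in the top view.

No check failed. The camera calibration is only good to about 2 mm, so the flush fit rests mainly on the presses.

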